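# Dry-fit the tubes of a stepped candle stand

### The arm

A 6-joint arm with a two-finger parallel gripper is mounted at the origin on the work surface. World frame = base frame: x ahead of the robot, y to its left, z up, the work surface at z = 0. Lengths are in m, angles in rad, forces in N, time in s.
With the tool pointing down it reaches from about 0.35 to 0.975 m from the base axis. Payload 4.9 kg.
Tool frame: the origin (TCP) lies at the very end of the fingers, on their centre line; the grasp point (between the pads) lies 19 mm behind it; z points along the fingers, x is the direction in which the jaws open and shut, and the axes are right-handed (so a half turn about z gives the same grasp; the last joint's range is limited). The gripper opens to 85 mm and grips with 20 to 120 N. Pads are 22 mm wide; open, the fingers measure 114 mm over their backs; the gripper's body (76 mm by 85 mm) begins 54 mm behind the grasp point. The pads swing forward as they close: fully open they stand 13 mm farther back than shut.
Start: joints at [-1.45, 0.053, 1.613, -0, 1.476, -0.119], TCP at [0.148, -0.607, 0.231] pointing down, gripper open.
Joint ranges: [-3.01, 3.01], [-1.01, 2.22], [0.06, 2.58], [-1.02, 4.17], [0.09, 2.62], [-3.14, 3.14]. Speed limits (rad/s): [2.57, 2.57, 3.14, 3.14, 3.14, 3.14].

### API

Orientations are given as a rotation vector (axis times angle).
In Python, from station import ctrl gives the robot as it stands.
- The arm moves only by the shell command python3 -m handwheel 'ROWS' [OPENING] [FORCE]. ROWS is a JSON object of lists of equal length, an entry for each row: "offset": the shift along the world's x, y, z in units of 40 mm (1.0 is 40 mm), a list of three; "roll": the turn about the world's z in units of 6 degrees (1.0 is 6 degrees). A call has exactly 10 rows; each row is the pose to reach, as a shift and turn from the pose commanded when the call began; what a row does not reach only later rows make up. A row lasts 1/10 s, in which the tool goes at most 50 mm and 8.59 degrees, less where a joint would pass 70% of its speed; a pose out of reach is approached as far as the arm can. A call with a gripper value outside its range is refused whole. OPENING is the finger opening in mm, from 0 to 85.4, set as the call begins (- or left out, the last holds). The fingers move at their own pace and stop on an object; FORCE is the grip in N (left out, the last holds). Time passes only in rows, so rows that repeat a pose let the fingers close, or fill a call up. It gives the time, the measured TCP pose, the force and the opening at its end, in the units of the state.
- ctrl.get_obs(): the state, without advancing time (a new reading comes with each control period).
- ctrl.get_image(name): name is "scene" or "top" or "wrist"; returns a dict with "img" (384x512x3 uint8, red, green, blue), "fx", "fy", "cx", "cy" (pixels), "k1" (the pictures are not rectified: a ray, as slopes to the right and down, at radius r is drawn at 1 + k1 r^2 times it, then the intrinsics apply), "T" (4x4, takes a point from camera to world coordinates). Camera axes: x right, y down, z forward; pixel columns grow to the right and rows downward; lengths in m; the calibration is good to about 2 mm. A picture is of the moment at which its call begins. There is no depth.
- ctrl.finish_job(): hands the job in, once; it reports no verdict.
The state is a dict: "t": time; "q": joint angles; "dq": joint speeds; "effort": joint torques, N m; "tool_pos": TCP position; "tool_rot": TCP orientation; "contact_force": force on the tool from outside, world axes, zero at the start; "wrist_torque": the same for the moment, N m; "opening": finger opening in m.
Only numpy, scipy, OpenCV 4.12 (cv2) and the standard library are available. Lean on these libraries where they do the work, as an engineer would, in place of code of your own. Each camera call takes 0.05 s, during which the arm holds its last target.

### The job

Dry-fit the stepped candle stand ready for tacking: stand the four loose tubes upright on the four chalk rings of the clamped bar, each centred on its ring, so that the heights step down from the tall tube that is already tacked on, the longest loose tube next to it and the shortest at the clamp end. Leave them standing free, and leave the hammer, the wire brush and the magnetic holder where they lie.

Things in the scene. Friction and masses are not known exactly. Their poses are not given: they have to be found in the camera images.
- tube_140: loose longest piece of blue-grey steel pipe with bright sawn ends, 140 mm tall, 34 mm outside diameter, 3 mm wall, open at both ends, about 337 g, standing upright on the bench nearer the robot than the bar; origin at the centre of its underside, z along its axis to its top
- tube_115: loose second longest piece of blue-grey steel pipe with bright sawn ends, 115 mm tall, 34 mm outside diameter, 3 mm wall, open at both ends, about 277 g, standing upright on the bench nearer the robot than the bar; origin at the centre of its underside, z along its axis to its top
- tube_90: loose third longest piece of blue-grey steel pipe with bright sawn ends, 90 mm tall, 34 mm outside diameter, 3 mm wall, open at both ends, about 217 g, standing upright on the bench nearer the robot than the bar; origin at the centre of its underside, z along its axis to its top
- tube_65: loose shortest piece of blue-grey steel pipe with bright sawn ends, 65 mm tall, 34 mm outside diameter, 3 mm wall, open at both ends, about 157 g, standing upright on the bench nearer the robot than the bar; origin at the centre of its underside, z along its axis to its top
- ring_a: one of four alike white chalk rings (45 mm across, with a small cross at the centre) drawn 80 mm apart along the top of a grey flat steel bar (50 mm wide, 10 mm thick, 460 mm long, clamped immovably to the bench); origin at its centre on the bar's top face, 10 mm above the bench; z up, y along the bar, x across it. The rings stand in the order ring_a, ring_b, ring_c, ring_d along the bar's +y
- ring_b: one of four alike white chalk rings (45 mm across, with a small cross at the centre) drawn 80 mm apart along the top of a grey flat steel bar (50 mm wide, 10 mm thick, 460 mm long, clamped immovably to the bench); origin at its centre on the bar's top face, 10 mm above the bench; z up, y along the bar, x across it. The rings stand in the order ring_a, ring_b, ring_c, ring_d along the bar's +y
- ring_c: one of four alike white chalk rings (45 mm across, with a small cross at the centre) drawn 80 mm apart along the top of a grey flat steel bar (50 mm wide, 10 mm thick, 460 mm long, clamped immovably to the bench); origin at its centre on the bar's top face, 10 mm above the bench; z up, y along the bar, x across it. The rings stand in the order ring_a, ring_b, ring_c, ring_d along the bar's +y
- ring_d: one of four alike white chalk rings (45 mm across, with a small cross at the centre) drawn 80 mm apart along the top of a grey flat steel bar (50 mm wide, 10 mm thick, 460 mm long, clamped immovably to the bench); origin at its centre on the bar's top face, 10 mm above the bench; z up, y along the bar, x across it. The rings stand in the order ring_a, ring_b, ring_c, ring_d along the bar's +y
- tacked_post: blue-grey steel pipe 165 mm tall, 34 mm outside diameter, already tack-welded upright to one end of the bar, 80 mm beyond the last ring on that side (which end varies); origin at the centre of its underside on the bar's top. At the bar's other end, 80 mm beyond the last ring there, a red-handled toggle clamp 50 mm high holds the bar down, its handle pointing away from the robot
- chipping_hammer: bystander: chipping hammer lying flat, black handle and steel head, 280 mm long, 170 mm across the head, 24 mm high, to the right of the work seen from the robot; origin about half way along it, x from handle to head
- wire_brush: bystander: wire brush lying bristles down, wooden back 220 x 26 mm, 30 mm high, to the left of the work seen from the robot; origin under its middle, x along it
- magnet: bystander: red arrow-shaped magnetic welding holder lying flat beyond the bar, seen from the robot, 60 x 108 mm, 18 mm high; origin under its middle, x from its long base to its point
There are look-alikes about, which are no part of the job. What is shaped like the tube_65 but purple or red is not meant.

How it is judged:
At the end, for the whole second after the job is handed in: each loose tube stands on the bar's top within 10 mm of the centre of its own ring, in falling order of height from the tacked tube to the clamp, upright within 0.06 rad, released and at rest (((horizontal distance between tacked_post and ring_a below 0.12 m and horizontal distance between tube_140 and ring_a below 0.01 m and horizontal distance between tube_115 and ring_b below 0.01 m and horizontal distance between tube_90 and ring_c below 0.01 m and horizontal distance between tube_65 and ring_d below 0.01 m) or (horizontal distance between tacked_post and ring_d below 0.12 m and horizontal distance between tube_140 and ring_d below 0.01 m and horizontal distance between tube_115 and ring_c below 0.01 m and horizontal distance between tube_90 and ring_b below 0.01 m and horizontal distance between tube_65 and ring_a below 0.01 m)) and z of tube_140 in the frame of ring_a between -0.004 and 0.004 m and angle between each of tube_140, tube_115, tube_90, tube_65's own z axis and vertical below 0.06 rad and linear speed of each of tube_140, tube_115, tube_90, tube_65 below 0.02 m/s and angular speed of each of tube_140, tube_115, tube_90, tube_65 below 0.2 rad/s and contact force between each of tube_140, tube_115, tube_90, tube_65 and the fingers below 0.1 N and z of tube_115 in the frame of ring_a between -0.004 and 0.004 m and z of tube_90 in the frame of ring_a between -0.004 and 0.004 m and z of tube_65 in the frame of ring_a between -0.004 and 0.004 m); the robot touches nothing.
It fails at once if the chipping hammer is shifted by more than 20 mm (distance of chipping_hammer from where it was at the start of the episode above 0.02 m).
It fails at once if the wire brush is shifted by more than 20 mm (distance of wire_brush from where it was at the start of the episode above 0.02 m).
It fails at once if the magnetic holder is shifted by more than 20 mm (distance of magnet from where it was at the start of the episode above 0.02 m).
It also fails if it takes over 115 s, if anything falls off the work surface, if the arm or the gripper's body presses on something with over 40 N, if the wrist force passes 120 N, or if a joint passes its speed limit or range.

## Working session

There is one attempt and no reset: what is moved stays moved. The work goes in short steps, Python scripts to look and compute and a shell command to move; the robot and the scene stay as the last step left them, time stands still between calls to the robot, and variables do not carry over. Pictures are saved under pics/ and viewed, and the job is handed in when it is done.

```bash
ls -la; mkdir -p pics; python3 - <<'E'
from station import ctrl
import cv2
o=ctrl.get_obs(); print({k:o[k] for k in('t','tool_pos','tool_rot','contact_force','opening')})
for n in('top','scene'):
    d=ctrl.get_image(n); cv2.imwrite(f'pics/{n}0.png',d['img'][...,::-1]); print(n,d['fx'],d['fy'],d['cx'],d['cy'],d['k1']); print(d['T'])
E
```

```text
total 12
drwxr-xr-x  3 agent agent 4096 Dec  7 16:46 .
drwxr-xr-x 23 root  root  4096 Dec  7 16:46 ..
drwxr-xr-x  2 agent agent 4096 Dec  7 16:46 pics
{'t': 0.0, 'tool_pos': array([ 0.1483594 , -0.60651276,  0.23009477]), 'tool_rot': array([-2.47010922e+00,  1.93893029e+00,  2.18550956e-03]), 'contact_force': array([ 0.83334336,  0.41782024, -0.00699032]), 'opening': 0.08546500541682402}
top 380.7446336025269 380.7446336025269 255.07628966071172 195.24006734524426 0.021305122693250713
[[-1.03888826e-01 -9.71981186e-01  2.10854658e-01  4.18655007e-01]
 [-9.94587657e-01  1.01864496e-01 -2.04698847e-02  5.67586227e-04]
 [-1.58226062e-03 -2.11840033e-01 -9.77303073e-01  1.01931238e+00]
 [ 0.00000000e+00  0.00000000e+00  0.00000000e+00  1.00000000e+00]]
scene 370.4188541694993 370.4188541694993 264.26390924173745 196.68453827556877 -0.08706262959323531
[[-5.30555491e-01  6.51073460e-01 -5.42783770e-01  1.21966014e+00]
 [ 8.47650205e-01  4.07491835e-01 -3.39763940e-01  3.65206185e-01]
 [-3.13294518e-05 -6.40354398e-01 -7.68079582e-01  9.27391182e-01]
 [ 0.00000000e+00  0.00000000e+00  0.00000000e+00  1.00000000e+00]]
```

View pics/top0.png

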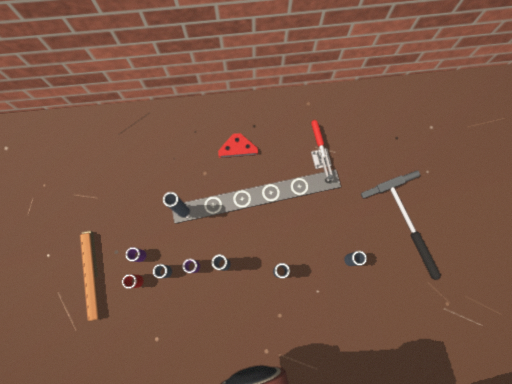

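View pics/scene0.png

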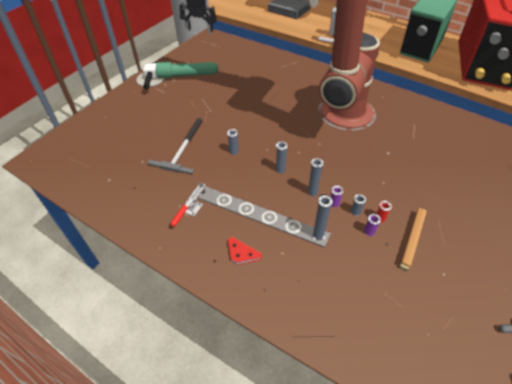

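```bash
python3 - <<'E'
import cv2
a=cv2.imread('pics/top0.png')
cv2.imwrite('pics/c1.png',cv2.resize(a[235:300,110:240],None,fx=6,fy=6,interpolation=cv2.INTER_CUBIC))
cv2.imwrite('pics/c2.png',cv2.resize(a[235:300,260:390],None,fx=6,fy=6,interpolation=cv2.INTER_CUBIC))
cv2.imwrite('pics/c3.png',cv2.resize(a[150:230,155:345],None,fx=4.2,fy=4.2,interpolation=cv2.INTER_CUBIC))
b=cv2.imread('pics/scene0.png')
cv2.imwrite('pics/c4.png',cv2.resize(b[115:250,180:400],None,fx=3.6,fy=3.6,interpolation=cv2.INTER_CUBIC))
E
```

```text
(no output)
```

View pics/c1.png

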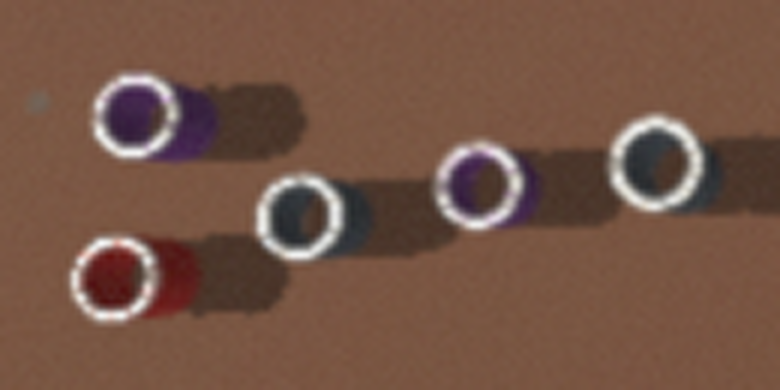

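View pics/c2.png

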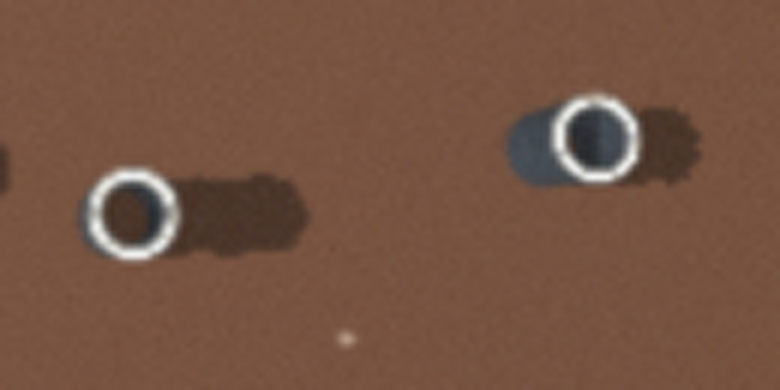

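View pics/c3.png

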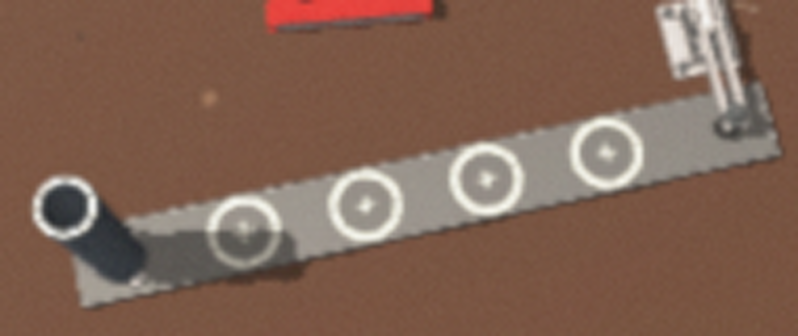

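View pics/c4.png

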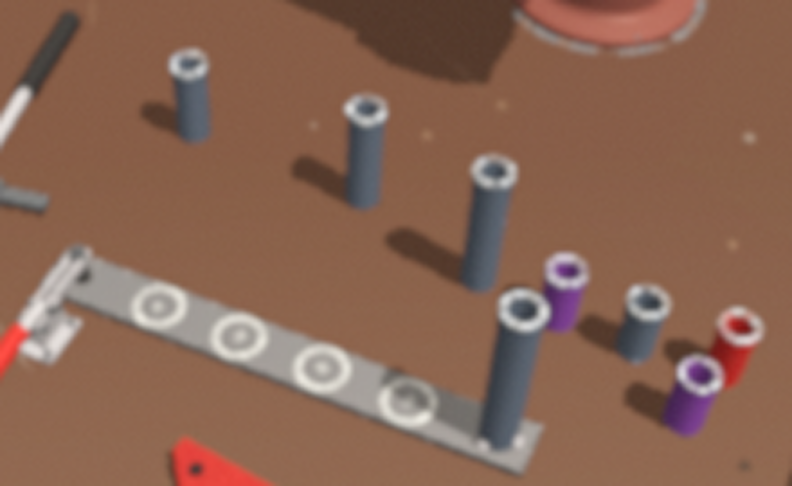

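```bash
cat > h.py <<'E'
import numpy as np, cv2
from station import ctrl
def grab(n,f=None):
    d=ctrl.get_image(n)
    if f: cv2.imwrite(f'pics/{f}.png',d['img'][...,::-1])
    return d
def pt(d,u,v,z):
    x=(u-d['cx'])/d['fx'];y=(v-d['cy'])/d['fy']; a,b=x,y
    for _ in range(20):
        s=1+d['k1']*(a*a+b*b); a,b=x/s,y/s
    r=d['T'][:3,:3]@[a,b,1]; c=d['T'][:3,3]
    return c+r*(z-c[2])/r[2]
def proj(d,p):
    q=d['T'][:3,:3].T@(np.asarray(p)-d['T'][:3,3]); a,b=q[0]/q[2],q[1]/q[2]; s=1+d['k1']*(a*a+b*b)
    return d['fx']*a*s+d['cx'],d['fy']*b*s+d['cy']
E
python3 - <<'E'
from h import *
np.set_printoptions(precision=4,suppress=True)
d=grab('top');s=grab('scene')
def c(x,y,f,ox,oy): return (x+.5)/f-.5+ox,(y+.5)/f-.5+oy
T={'65':((301,216,6,110,235),.065),'140':((657,163,6,110,235),.14),'115':((133,214,6,260,235),.115),'90':((597,139,6,260,235),.09),
'pm':((480,185,6,110,235),.065),'pl':((136,116,6,110,235),.065),'red':((114,279,6,110,235),.065),
'r1':((244,231,4.2,155,150),.01),'r2':((366,205,4.2,155,150),.01),'r3':((487,179,4.2,155,150),.01),'r4':((606,153,4.2,155,150),.01),'post':((65,208,4.2,155,150),.175)}
S={'90':(189,64),'115':(366,110),'140':(494,172),'65':(647,303),'post':(523,311),'r4':(158,306),'r3':(238,337),'r2':(322,367),'r1':(407,401),'pm':(566,271),'pl':(699,375),'red':(740,328)}
for k,(a,z) in T.items():
    print(k,pt(d,*c(*a),z)[:2],pt(s,*c(*S[k],3.6,180,115),z)[:2])
E
```

```text
65 [0.4607 0.233 ] [0.4642 0.2328]
140 [0.4629 0.0797] [0.4656 0.0798]
115 [ 0.4295 -0.0616] [ 0.4324 -0.0625]
90 [ 0.44   -0.2517] [ 0.4418 -0.2526]
pm [0.4654 0.1594] [0.4682 0.1594]
pl [0.5084 0.2985] [0.5122 0.2984]
red [0.4437 0.3096] [0.4479 0.3099]
r1 [0.6226 0.0958] [0.6237 0.0937]
r2 [0.6314 0.0162] [0.6313 0.0144]
r3 [ 0.6403 -0.0633] [ 0.6424 -0.0648]
r4 [ 0.6495 -0.142 ] [ 0.6511 -0.1448]
post [0.6119 0.175 ] [0.6161 0.1752]
```

Both cameras agree to about 3 mm. The tacked post is at the +y end, so tube_140 goes on r1 (y=.095), then 115, 90 and 65 towards r4 (y=−.143). I'll place them shortest first, starting by going to tube_65 with the jaws across the bar.

```bash
python3 -m handwheel '{"offset":[[0.5,0.7,0],[1.3,1.7,0],[2.1,2.8,0],[2.9,3.9,0],[3.7,5,0],[4.5,6.1,0],[5.3,7.2,0],[6.1,8.2,0],[6.9,9.2,0],[7.5,10,0]],"roll":[0.8,1.8,2.8,3.8,4.8,5.8,6.6,7.4,8.2,9]}' 85
```

```text
t: 1.2
tool_pos: [0.4397, -0.2177, 0.2314]
tool_rot: [3.083, -0.601, 0.001]
contact_force: [0.6, -0.8, 0.4]
opening: 0.0848
```

```bash
python3 -m handwheel '{"offset":[[0.05,1,0],[0.1,2.2,0],[0.15,3.4,0],[0.2,4.6,0],[0.25,5.8,0],[0.3,7,0],[0.33,8.2,0],[0.35,9.4,0],[0.36,10.4,0],[0.36,11,0]],"roll":[0.5,1,1.5,2,2.5,3,3.5,4,4.5,4.78]}'
```

```text
t: 2.2
tool_pos: [0.4526, 0.2232, 0.2311]
tool_rot: [-3.136, -0.183, 0.0]
contact_force: [-1.0, -1.3, -0.4]
opening: 0.0849
```

```bash
python3 - <<'E'
from h import *
np.set_printoptions(precision=4,suppress=True)
d=grab('wrist','w1'); o=ctrl.get_obs(); print(o['t'],o['tool_pos'],o['tool_rot'],o['q'])
print(d['T'],proj(d,o['tool_pos']))
E
```

```text
2.25 [0.4525 0.2251 0.2311] [-3.1335 -0.1858  0.0008] [ 0.3127 -0.2395  1.8861  0.0027  1.4948  0.1941]
[[ 0.9933  0.11    0.0357  0.4436]
 [ 0.1156 -0.9438 -0.3096  0.3032]
 [-0.0004  0.3116 -0.9502  0.375 ]
 [ 0.      0.      0.      1.    ]] (np.float64(257.4527927140218), np.float64(251.7128639137144))
```

View pics/w1.png

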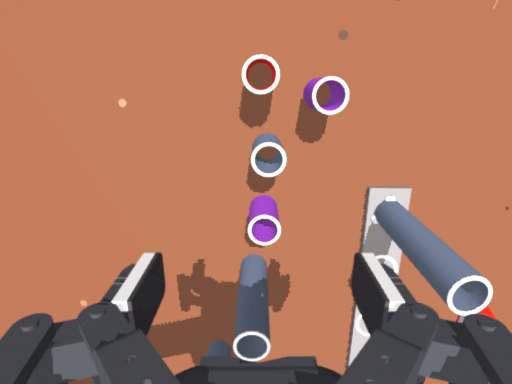

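```bash
python3 -m handwheel '{"offset":[[0,0,0],[0,0,0],[0,0,0],[0,0,0],[0,0,0],[0,0,0],[0,0,0],[0,0,0],[0,0,0],[0,0,0]],"roll":[0,0,0,0,0,0,0,0,0,0]}'
python3 - <<'E'
from h import *
np.set_printoptions(precision=4,suppress=True)
d=grab('wrist','w2'); o=ctrl.get_obs(); print(o['t'],o['tool_pos'],o['tool_rot'])
g=(d['img'].min(2)>215).astype('uint8')
cs,_=cv2.findContours(g,cv2.RETR_EXTERNAL,cv2.CHAIN_APPROX_NONE)
for c in cs:
    if len(c)>50:
        e=cv2.fitEllipse(c); print(np.round(e[0],1),np.round(e[1],1),[pt(d,*e[0],z)[:2] for z in(.065,.14)])
E
```

```text
t: 3.25
tool_pos: [0.4533, 0.2205, 0.2313]
tool_rot: [3.137, 0.176, -0.0]
contact_force: [-0.2, -0.4, 0.9]
opening: 0.0851
3.3 [0.4533 0.2205 0.2313] [ 3.1366  0.176  -0.    ]
[251.5 343.3] [28.6 35.8] [array([0.4696, 0.0103]), array([0.4636, 0.0805])]
[358.9 334.9] [13.9 46.9] [array([0.5934, 0.0357]), array([0.5574, 0.0998])]
[470.3 291. ] [36.3 47.1] [array([0.7077, 0.1074]), array([0.6441, 0.1542])]
[129.2 286.2] [14.  77.3] [array([0.3271, 0.073 ]), array([0.3555, 0.128 ])]
[387.3 272.3] [34.7 64.4] [array([0.6061, 0.1221]), array([0.5671, 0.1653])]
[264. 227.] [29.7 32.4] [array([0.4665, 0.1611]), array([0.4612, 0.1948])]
[387.2 204.4] [37.1 46.2] [array([0.5871, 0.1993]), array([0.5527, 0.2238])]
[267.9 156.1] [34.2 34.6] [array([0.4616, 0.2348]), array([0.4575, 0.2507])]
[329.8  91.4] [36.  38.1] [array([0.5101, 0.3004]), array([0.4942, 0.3005])]
[259.5  70.5] [37.4 39.2] [array([0.4449, 0.311 ]), array([0.4448, 0.3084])]
```

```bash
python3 -m handwheel '{"offset":[[0.22,0.33,-0.3],[0.22,0.33,-0.9],[0.22,0.33,-1.6],[0.22,0.33,-2.3],[0.22,0.33,-3],[0.22,0.33,-3.7],[0.22,0.33,-4.3],[0.22,0.33,-4.8],[0.22,0.33,-5.1],[0.22,0.33,-5.1]],"roll":[0,0,0,0,0,0,0,0,0,0]}'
python3 - <<'E'
from h import *
np.set_printoptions(precision=4,suppress=True)
d=grab('wrist','w3'); o=ctrl.get_obs(); print(o['t'],o['tool_pos'],o['tool_rot'],proj(d,o['tool_pos']))
E
```

```text
t: 4.3
tool_pos: [0.4607, 0.2332, 0.0254]
tool_rot: [3.136, 0.176, -0.006]
contact_force: [-0.0, 0.2, -0.5]
opening: 0.085
4.35 [0.4617 0.2336 0.0269] [ 3.1363  0.176  -0.002 ] (np.float64(259.5881294571821), np.float64(256.2351748686496))
```

View pics/w3.png

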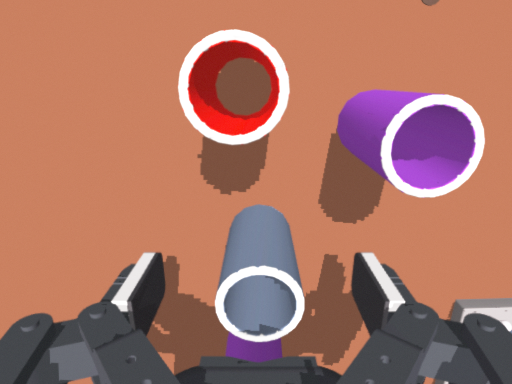

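The tube is centred between the pads, with its rim at (260,302). Closing the gripper.

```bash
python3 - <<'E'
from h import *
d=grab('wrist'); print(pt(d,260,303.5,.065))
E
python3 -m handwheel '{"offset":[[0,0,0],[0,0,0],[0,0,0],[0,0,0],[0,0,0],[0,0,0],[0,0,0],[0,0,0],[0,0,0],[0,0,0]],"roll":[0,0,0,0,0,0,0,0,0,0]}' 20 40
```

```text
[0.46282902 0.23422119 0.065     ]
t: 5.4
tool_pos: [0.4626, 0.2338, 0.0281]
tool_rot: [-3.136, -0.176, -0.002]
contact_force: [-0.6, -0.9, 5.6]
opening: 0.0328
```

```bash
python3 -m handwheel '{"offset":[[0,0,0.2],[0,0,0.6],[0,0,1.2],[0,0,1.9],[0,0,2.6],[0,0,3.3],[0,0,3.9],[0,0,4.3],[0,0,4.6],[0,0,4.6]],"roll":[0,0,0,0,0,0,0,0,0,0]}'
python3 -m handwheel '{"offset":[[0.2,-0.4,0],[0.6,-1.2,0],[1.1,-2.2,0],[1.7,-3.3,0],[2.3,-4.5,0],[2.9,-5.7,0],[3.5,-6.9,0],[4,-8,0],[4.4,-8.8,0],[4.69,-9.42,0]],"roll":[0,0,0,0,0,0,0,0,0,0]}'
python3 -m handwheel '{"offset":[[0,0,-0.2],[0,0,-0.5],[0,0,-0.9],[0,0,-1.3],[0,0,-1.7],[0,0,-2.1],[0,0,-2.4],[0,0,-2.5],[0,0,-2.5],[0,0,-2.5]],"roll":[0,0,0,0,0,0,0,0,0,0]}'
python3 - <<'E'
from h import *
np.set_printoptions(precision=4,suppress=True)
d=grab('wrist','w4');grab('top','t4');grab('scene','s4'); o=ctrl.get_obs(); print(o['t'],o['tool_pos'],o['tool_rot'],proj(d,o['tool_pos']))
b=cv2.imread('pics/s4.png')
cv2.imwrite('pics/s4c.png',cv2.resize(b[115:250,180:400],None,fx=3.6,fy=3.6,interpolation=cv2.INTER_CUBIC))
E
```

```text
t: 6.4
tool_pos: [0.4627, 0.2339, 0.2127]
tool_rot: [-3.136, -0.176, -0.004]
contact_force: [0.3, 0.3, -1.9]
opening: 0.0329
t: 7.4
tool_pos: [0.6496, -0.1462, 0.2086]
tool_rot: [-3.136, -0.172, 0.005]
contact_force: [0.1, 1.3, -1.7]
opening: 0.0326
t: 8.4
tool_pos: [0.6503, -0.1434, 0.1121]
tool_rot: [3.136, 0.176, 0.002]
contact_force: [0.9, -0.5, -0.8]
opening: 0.0333
8.55 [ 0.6504 -0.1434  0.1126] [3.1359 0.1758 0.0031] (np.float64(257.55618298904494), np.float64(255.79565599379322))
```

View pics/w4.png

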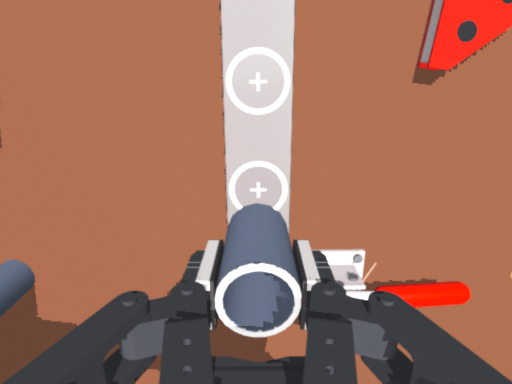

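View pics/s4c.png

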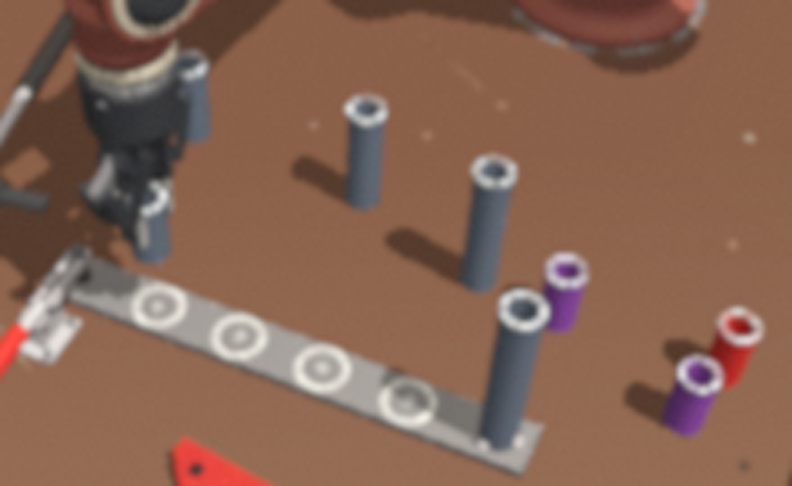

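```bash
python3 - <<'E'
from h import *
np.set_printoptions(precision=4,suppress=True)
d=grab('wrist'); a=pt(d,258.2,189.7,.01);b=pt(d,258.2,82,.01); print(a,b,np.linalg.norm(a-b), a-(b-a), ctrl.get_obs()['tool_pos'])
print('tube top',pt(d,258,297.5,.152))
t=cv2.imread('pics/w4.png'); cv2.imwrite('pics/w4c.png',cv2.resize(t[160:340,180:340],None,fx=3.3,fy=3.3,interpolation=cv2.INTER_CUBIC))
E
```

```text
[ 0.6511 -0.1431  0.01  ] [ 0.6421 -0.063   0.01  ] 0.08054114913633914 [ 0.6601 -0.2231  0.01  ] [ 0.6503 -0.1434  0.1124]
tube top [ 0.6502 -0.1392  0.152 ]
```

View pics/w4c.png

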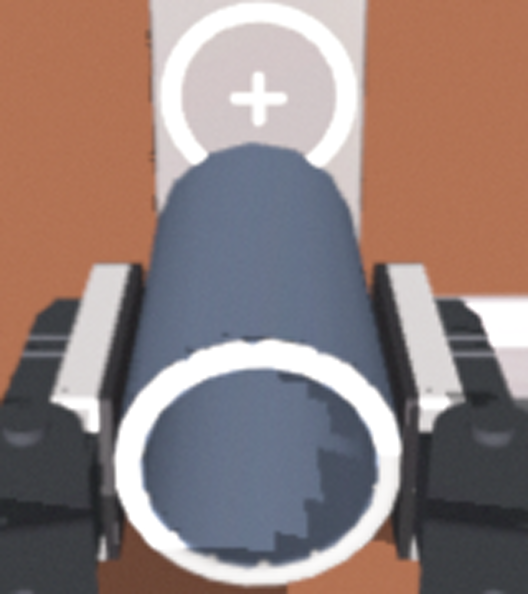

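The tube hangs upright. The wrist view puts r4 at (.651,−.143), which agrees with my estimate, so I'm lowering.

```bash
python3 -m handwheel '{"offset":[[0,0,-0.2],[0,0,-0.6],[0,0,-1],[0,0,-1.3],[0,0,-1.5],[0,0,-1.65],[0,0,-1.75],[0,0,-1.8],[0,0,-1.83],[0,0,-1.86]],"roll":[0,0,0,0,0,0,0,0,0,0]}'
python3 - <<'E'
from h import *
d=grab('wrist','w5'); o=ctrl.get_obs(); print(o['t'],o['tool_pos'],o['contact_force'])
E
```

```text
t: 9.6
tool_pos: [0.6502, -0.1433, 0.0381]
tool_rot: [3.136, 0.176, 0.001]
contact_force: [-2.3, 1.4, 7.4]
opening: 0.0327
9.65 [ 0.6501386  -0.14331779  0.03815834] [-2.83058373  0.64845835  2.65971575]
```

View pics/w5.png

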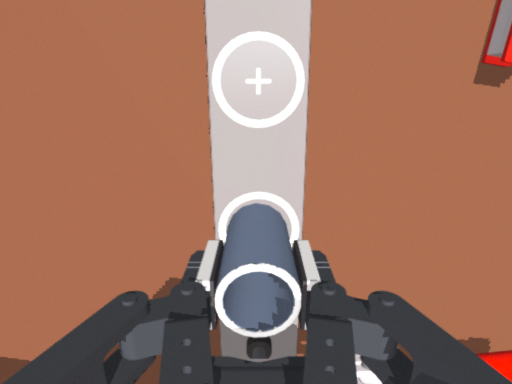

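```bash
python3 -m handwheel '{"offset":[[0,0,0],[0,0,0],[0,0,0],[0,0,0],[0,0,0],[0,0,0.1],[0,0,0.4],[0,0,0.9],[0,0,1.5],[0,0,2.1]],"roll":[0,0,0,0,0,0,0,0,0,0]}' 75
python3 -m handwheel '{"offset":[[0,0,0.6],[0,0,1.2],[0,0,1.8],[0,0,2.4],[0,0,2.8],[0,0,2.8],[0,0,2.8],[0,0,2.8],[0,0,2.8],[0,0,2.8]],"roll":[0,0,0,0,0,0,0,0,0,0]}'
python3 - <<'E'
from h import *
np.set_printoptions(precision=4,suppress=True)
d=grab('wrist','w6'); o=ctrl.get_obs(); print(o['t'],o['tool_pos'],o['contact_force'])
g=(d['img'].min(2)>215).astype('uint8')
cs,_=cv2.findContours(g,cv2.RETR_EXTERNAL,cv2.CHAIN_APPROX_NONE)
for c in cs:
    if len(c)>50:
        e=cv2.fitEllipse(c); print(np.round(e[0],1),np.round(e[1],1),[pt(d,*e[0],z)[:2] for z in(.01,.075)])
E
```

```text
t: 10.65
tool_pos: [0.6499, -0.1432, 0.1228]
tool_rot: [3.136, 0.176, 0.001]
contact_force: [-0.4, 0.5, -0.3]
opening: 0.075
t: 11.65
tool_pos: [0.6492, -0.143, 0.2314]
tool_rot: [-3.136, -0.176, 0.003]
contact_force: [0.1, 0.6, -1.0]
opening: 0.0751
11.7 [ 0.6493 -0.143   0.2317] [ 0.7633 -0.3382  0.4524]
[179.6 339. ] [ 7.2 54.2] [array([ 0.5698, -0.4088]), array([ 0.5824, -0.3473])]
[367.4 277.1] [12.8 62.4] [array([ 0.806 , -0.2821]), array([ 0.7766, -0.2432])]
[146.  280.7] [13.  70.2] [array([ 0.5236, -0.3197]), array([ 0.5444, -0.274 ])]
[ 38.7 258.5] [27.1 34. ] [array([ 0.3842, -0.3045]), array([ 0.4299, -0.2615])]
[305.3 222.1] [36.5 87.5] [array([ 0.7143, -0.2151]), array([ 0.7012, -0.188 ])]
[ 1.7 54.7] [ 4.5 28.1] [array([ 0.3652, -0.0611]), array([ 0.4142, -0.0614])]
[259.6  85.1] [ 49.1 253.5] [array([ 0.6422, -0.0651]), array([ 0.6419, -0.0647])]
```

View pics/w6.png

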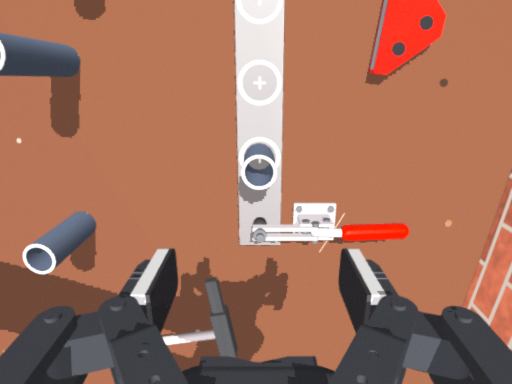

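```bash
python3 - <<'E'
from h import *
np.set_printoptions(precision=4,suppress=True)
d=grab('wrist');t=grab('top','t6'); o=ctrl.get_obs(); print(o['t'],o['tool_pos'])
print('65',pt(d,259,171.5,.075),'cross',pt(d,260,160,.01),'r3',pt(d,260,83,.01),'90',pt(d,40.5,258.5,.09))
a=cv2.imread('pics/w6.png');cv2.imwrite('pics/w6c.png',cv2.resize(a[60:200,220:300],None,fx=4,fy=4,interpolation=cv2.INTER_CUBIC))
E
```

```text
11.8 [ 0.6496 -0.1431  0.2323]
65 [ 0.6503 -0.1421  0.075 ] cross [ 0.652  -0.1457  0.01  ] r3 [ 0.6426 -0.0631  0.01  ] 90 [ 0.4423 -0.2516  0.09  ]
```

View pics/w6c.png

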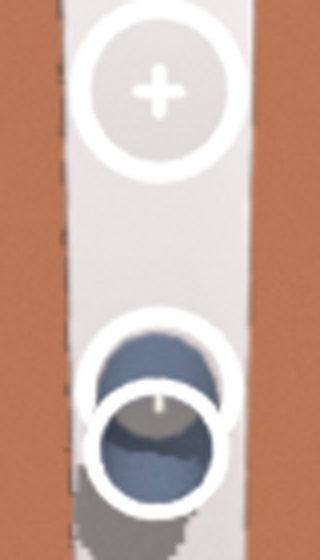

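tube_65 is within 1.5 mm of its ring. Next is tube_90.

```bash
python3 -m handwheel '{"offset":[[-0.4,-0.2,0],[-1.1,-0.6,0],[-2,-1,0],[-2.9,-1.5,0],[-3.7,-1.9,0],[-4.4,-2.3,0],[-4.9,-2.6,0],[-5.2,-2.72,0],[-5.2,-2.72,0],[-5.2,-2.72,0]],"roll":[0,0,0,0,0,0,0,0,0,0]}' 85
python3 -m handwheel '{"offset":[[0,0,-0.2],[0,0,-0.6],[0,0,-1.2],[0,0,-1.8],[0,0,-2.5],[0,0,-3.2],[0,0,-3.8],[0,0,-4.3],[0,0,-4.55],[0,0,-4.55]],"roll":[0,0,0,0,0,0,0,0,0,0]}'
python3 - <<'E'
from h import *
d=grab('wrist','w7'); o=ctrl.get_obs(); print(o['t'],o['tool_pos'],o['contact_force'])
E
```

```text
t: 12.8
tool_pos: [0.4422, -0.2517, 0.2331]
tool_rot: [-3.137, -0.176, -0.001]
contact_force: [0.3, 0.7, -0.2]
opening: 0.0847
t: 13.8
tool_pos: [0.4404, -0.2504, 0.0482]
tool_rot: [-3.133, -0.177, 0.006]
contact_force: [-0.1, 0.1, 0.0]
opening: 0.0852
13.85 [ 0.44132626 -0.25122986  0.04982722] [-0.41633047 -0.317632    0.2092637 ]
```

View pics/w7.png

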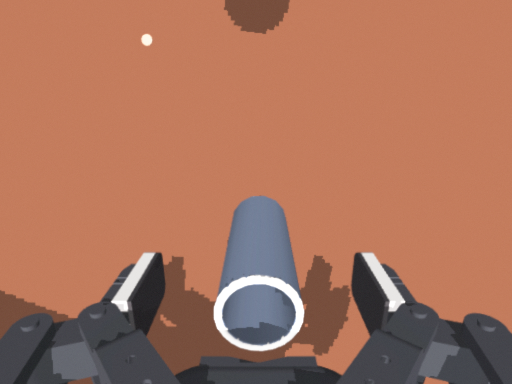

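```bash
python3 - <<'E'
from h import *
d=grab('wrist'); print(pt(d,259.5,311,.09),ctrl.get_obs()['tool_pos'])
E
python3 -m handwheel '{"offset":[[0,0,0],[0,0,0],[0,0,0],[0,0,0],[0,0,0],[0,0,0],[0,0,0],[0,0,0],[0,0,0],[0,0,0]],"roll":[0,0,0,0,0,0,0,0,0,0]}' 20 40
python3 -m handwheel '{"offset":[[0,0,0.2],[0,0,0.6],[0,0,1.2],[0,0,1.9],[0,0,2.6],[0,0,3.2],[0,0,3.6],[0,0,3.8],[0,0,3.8],[0,0,3.8]],"roll":[0,0,0,0,0,0,0,0,0,0]}'
```

```text
[ 0.4424261  -0.25250172  0.09      ] [ 0.44205248 -0.25188069  0.05103177]
t: 14.9
tool_pos: [0.4421, -0.2523, 0.0517]
tool_rot: [3.136, 0.176, 0.001]
contact_force: [-1.7, 0.6, 5.6]
opening: 0.0329
t: 15.9
tool_pos: [0.4411, -0.2515, 0.2014]
tool_rot: [-3.135, -0.176, 0.003]
contact_force: [0.4, 0.7, -3.2]
opening: 0.0329
```

```bash
python3 -m handwheel '{"offset":[[0.3,0.3,0],[0.8,0.8,0],[1.5,1.4,0],[2.2,2.1,0],[2.9,2.7,0],[3.5,3.3,0],[4.1,3.9,0],[4.6,4.3,0],[4.9,4.6,0],[5,4.71,0]],"roll":[0,0,0,0,0,0,0,0,0,0]}'
python3 -m handwheel '{"offset":[[0,0,-0.2],[0,0,-0.6],[0,0,-1],[0,0,-1.5],[0,0,-2],[0,0,-2.4],[0,0,-2.7],[0,0,-2.8],[0,0,-2.8],[0,0,-2.8]],"roll":[0,0,0,0,0,0,0,0,0,0]}'
python3 - <<'E'
from h import *
d=grab('wrist','w8'); o=ctrl.get_obs(); print(o['t'],o['tool_pos'],o['contact_force'])
E
```

```text
t: 16.9
tool_pos: [0.6417, -0.0624, 0.2011]
tool_rot: [-3.136, -0.178, 0.004]
contact_force: [-0.2, 0.1, -1.8]
opening: 0.0327
t: 17.9
tool_pos: [0.6424, -0.0637, 0.0919]
tool_rot: [3.136, 0.176, 0.003]
contact_force: [0.4, -0.0, -2.0]
opening: 0.0329
17.95 [ 0.64259601 -0.0637341   0.09224943] [-0.28223007 -0.27549053 -2.26120623]
```

View pics/w8.png

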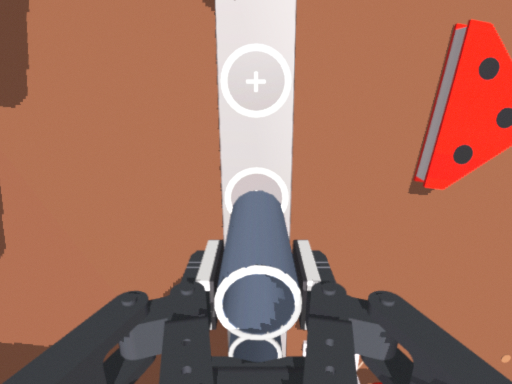

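```bash
python3 - <<'E'
from h import *
d=grab('wrist'); print('r2',pt(d,256.2,81.5,.01),'top',pt(d,258,303,.13)); 
E
python3 -m handwheel '{"offset":[[0,0,-0.1],[0,0,-0.25],[0,0,-0.4],[0,0,-0.5],[0,0,-0.6],[0,0,-0.66],[0,0,-0.7],[0,0,-0.73],[0,0,-0.75],[0,0,-0.76]],"roll":[0,0,0,0,0,0,0,0,0,0]}'
```

```text
r2 [0.63296029 0.0168138  0.01      ] top [ 0.6428058  -0.06322143  0.13      ]
t: 19.0
tool_pos: [0.6419, -0.0637, 0.0618]
tool_rot: [3.136, 0.176, 0.0]
contact_force: [-4.7, 0.5, 6.2]
opening: 0.033
```

```bash
python3 -m handwheel '{"offset":[[0,0,0],[0,0,0],[0,0,0],[0,0,0],[0,0,0],[0,0,0.1],[0,0,0.4],[0,0,0.9],[0,0,1.5],[0,0,2.1]],"roll":[0,0,0,0,0,0,0,0,0,0]}' 75
python3 -m handwheel '{"offset":[[0,0,0.6],[0,0,1.2],[0,0,1.8],[0,0,2.3],[0,0,2.3],[0,0,2.3],[0,0,2.3],[0,0,2.3],[0,0,2.3],[0,0,2.3]],"roll":[0,0,0,0,0,0,0,0,0,0]}'
python3 - <<'E'
from h import *
d=grab('wrist','w9'); o=ctrl.get_obs(); print(o['t'],o['tool_pos'],o['contact_force'])
E
```

```text
t: 20.0
tool_pos: [0.6418, -0.0636, 0.1464]
tool_rot: [3.136, 0.176, 0.001]
contact_force: [-0.3, -0.7, 1.2]
opening: 0.0751
t: 21.0
tool_pos: [0.6414, -0.0635, 0.2356]
tool_rot: [-3.136, -0.176, 0.002]
contact_force: [-0.6, -0.5, 0.2]
opening: 0.0748
21.05 [ 0.64151695 -0.06351207  0.23590676] [0.09039022 0.03582175 0.03297855]
```

View pics/w9.png

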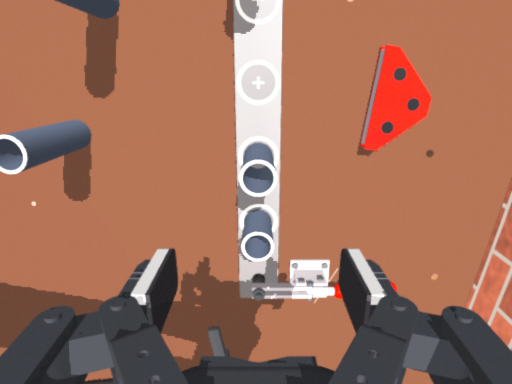

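```bash
python3 - <<'E'
from h import *
d=grab('wrist'); print('115',pt(d,11,154,.115),'90',pt(d,257.5,178.5,.10),'65',pt(d,257.5,247,.075))
E
python3 -m handwheel '{"offset":[[-0.4,0,0],[-1.1,0,0],[-2,0,0],[-2.9,0,0],[-3.7,0,0],[-4.4,0,0],[-4.9,0,0],[-5.24,0.03,0],[-5.24,0.03,0],[-5.24,0.03,0]],"roll":[0,0,0,0,0,0,0,0,0,0]}' 85
python3 - <<'E'
from h import *
d=grab('wrist','w10'); o=ctrl.get_obs(); print(o['t'],o['tool_pos'],o['contact_force'])
E
```

```text
115 [ 0.4332071  -0.06080807  0.115     ] 90 [ 0.64135775 -0.06360016  0.1       ] 65 [ 0.65023657 -0.14354502  0.075     ]
t: 22.1
tool_pos: [0.4325, -0.0624, 0.2368]
tool_rot: [3.136, 0.176, 0.002]
contact_force: [-0.1, -0.3, -0.2]
opening: 0.0854
22.15 [ 0.43264011 -0.06243522  0.23677317] [0.87756767 0.15214966 0.38178941]
```

View pics/w10.png

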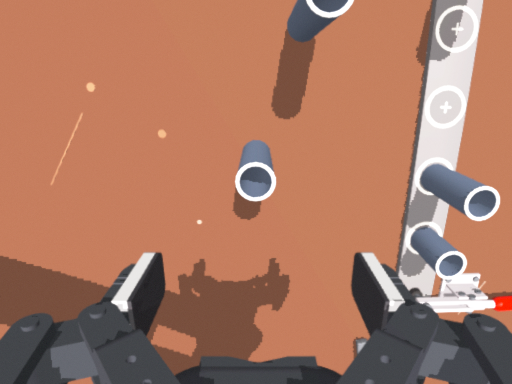

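```bash
python3 - <<'E'
from h import *
d=grab('wrist'); print('115',pt(d,255.5,180.5,.115))
E
python3 -m handwheel '{"offset":[[0,0,-0.2],[0,0,-0.6],[0,0,-1.2],[0,0,-1.8],[0,0,-2.4],[0,0,-3],[0,0,-3.5],[0,0,-3.9],[0,0,-4.05],[0,0,-4.05]],"roll":[0,0,0,0,0,0,0,0,0,0]}'
python3 - <<'E'
from h import *
d=grab('wrist','w11'); o=ctrl.get_obs(); print(o['t'],o['tool_pos'],o['contact_force'])
E
```

```text
115 [ 0.43078588 -0.06042645  0.115     ]
t: 23.2
tool_pos: [0.4308, -0.0619, 0.0725]
tool_rot: [-3.135, -0.176, 0.006]
contact_force: [-0.2, -1.0, 0.6]
opening: 0.085
23.25 [ 0.43173953 -0.06217399  0.07385101] [0.20053418 0.43989577 1.02818759]
```

View pics/w11.png

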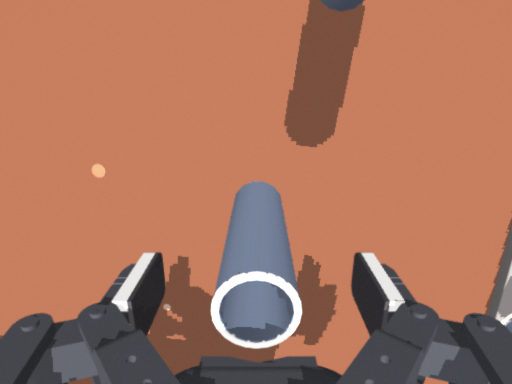

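```bash
python3 - <<'E'
from h import *
d=grab('wrist'); print('115',pt(d,256.5,309.5,.115))
E
python3 -m handwheel '{"offset":[[0,0,0],[0,0,0],[0,0,0],[0,0,0],[0,0,0],[0,0,0],[0,0,0],[0,0,0],[0,0,0],[0,0,0]],"roll":[0,0,0,0,0,0,0,0,0,0]}' 20 40
python3 -m handwheel '{"offset":[[0,0,0.2],[0,0,0.6],[0,0,1.2],[0,0,1.9],[0,0,2.6],[0,0,3.2],[0,0,3.6],[0,0,3.8],[0,0,3.8],[0,0,3.8]],"roll":[0,0,0,0,0,0,0,0,0,0]}'
```

```text
115 [ 0.43151661 -0.06206186  0.115     ]
t: 24.3
tool_pos: [0.4321, -0.0625, 0.0751]
tool_rot: [3.136, 0.176, -0.001]
contact_force: [-3.3, 0.1, 5.8]
opening: 0.0319
t: 25.3
tool_pos: [0.4315, -0.0621, 0.2251]
tool_rot: [-3.136, -0.176, 0.003]
contact_force: [0.4, -0.0, -3.6]
opening: 0.032
```

```bash
python3 -m handwheel '{"offset":[[0.3,0.1,0],[0.8,0.3,0],[1.5,0.6,0],[2.2,0.9,0],[2.9,1.1,0],[3.5,1.4,0],[4.1,1.6,0],[4.6,1.8,0],[4.9,1.93,0],[5,1.96,0]],"roll":[0,0,0,0,0,0,0,0,0,0]}'
python3 -m handwheel '{"offset":[[0,0,-0.2],[0,0,-0.6],[0,0,-1],[0,0,-1.5],[0,0,-2],[0,0,-2.4],[0,0,-2.7],[0,0,-2.8],[0,0,-2.8],[0,0,-2.8]],"roll":[0,0,0,0,0,0,0,0,0,0]}'
python3 - <<'E'
from h import *
d=grab('wrist','w12'); o=ctrl.get_obs(); print(o['t'],o['tool_pos'],o['contact_force'])
E
```

```text
t: 26.3
tool_pos: [0.6321, 0.0166, 0.2246]
tool_rot: [-3.136, -0.177, 0.005]
contact_force: [0.3, -0.5, -2.3]
opening: 0.0319
t: 27.3
tool_pos: [0.6328, 0.016, 0.1155]
tool_rot: [3.136, 0.176, 0.003]
contact_force: [0.4, -0.2, -3.6]
opening: 0.0316
27.35 [0.6330149  0.01597609 0.11589011] [-0.26312543 -0.68822611 -2.6878787 ]
```

View pics/w12.png

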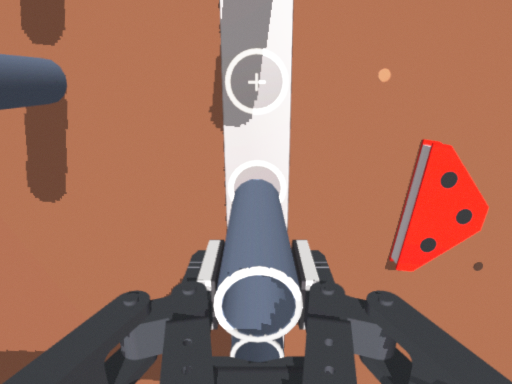

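```bash
python3 - <<'E'
from h import *
d=grab('wrist'); print('r1',pt(d,257,82,.01),'top',pt(d,258,305,.156)); 
E
python3 -m handwheel '{"offset":[[0,0,-0.1],[0,0,-0.25],[0,0,-0.4],[0,0,-0.5],[0,0,-0.6],[0,0,-0.66],[0,0,-0.7],[0,0,-0.73],[0,0,-0.75],[0,0,-0.77]],"roll":[0,0,0,0,0,0,0,0,0,0]}'
```

```text
r1 [0.62390641 0.09632222 0.01      ] top [0.63309005 0.01738171 0.156     ]
t: 28.4
tool_pos: [0.6324, 0.016, 0.0851]
tool_rot: [3.136, 0.176, 0.0]
contact_force: [-4.7, -0.8, 5.7]
opening: 0.0321
```

```bash
python3 -m handwheel '{"offset":[[0,0,0],[0,0,0],[0,0,0],[0,0,0],[0,0,0],[0,0,0.1],[0,0,0.4],[0,0,0.9],[0,0,1.5],[0,0,2.1]],"roll":[0,0,0,0,0,0,0,0,0,0]}' 75
python3 -m handwheel '{"offset":[[0,0,0.5],[0,0,1],[0,0,1.5],[0,0,2],[0,0,2],[0,0,2],[0,0,2],[0,0,2],[0,0,2],[0,0,2]],"roll":[0,0,0,0,0,0,0,0,0,0]}'
python3 - <<'E'
from h import *
d=grab('wrist','w13'); o=ctrl.get_obs(); print(o['t'],o['tool_pos'],o['contact_force'])
E
```

```text
t: 29.4
tool_pos: [0.6322, 0.016, 0.1696]
tool_rot: [3.137, 0.176, 0.001]
contact_force: [0.9, 0.7, -0.2]
opening: 0.0748
t: 30.4
tool_pos: [0.6318, 0.0161, 0.2469]
tool_rot: [-3.137, -0.176, 0.002]
contact_force: [-0.1, -0.1, 0.8]
opening: 0.0746
30.45 [0.63192909 0.01607013 0.24714207] [ 0.27824943 -0.9161203   0.47554031]
```

View pics/w13.png

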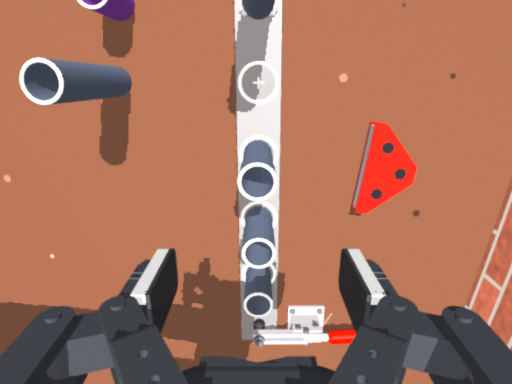

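```bash
python3 - <<'E'
from h import *
d=grab('wrist'); print('140',pt(d,42.5,81.5,.14),'115',pt(d,256.5,181.5,.125))
E
python3 -m handwheel '{"offset":[[-0.4,0.1,0],[-1,0.4,0],[-1.8,0.7,0],[-2.6,1,0],[-3.3,1.3,0],[-3.9,1.5,0],[-4.2,1.6,0],[-4.2,1.6,0],[-4.2,1.6,0],[-4.2,1.6,0]],"roll":[0,0,0,0,0,0,0,0,0,0]}' 85
python3 - <<'E'
from h import *
d=grab('wrist','w14'); o=ctrl.get_obs(); print(o['t'],o['tool_pos'],o['contact_force'])
E
```

```text
140 [0.46450601 0.08089881 0.14      ] 115 [0.63081776 0.01720825 0.125     ]
t: 31.5
tool_pos: [0.4649, 0.0797, 0.2478]
tool_rot: [3.137, 0.175, 0.0]
contact_force: [0.4, 0.1, 0.3]
opening: 0.085
31.55 [0.46488525 0.07967952 0.247699  ] [-0.02160441  0.59110715 -0.45919586]
```

View pics/w14.png

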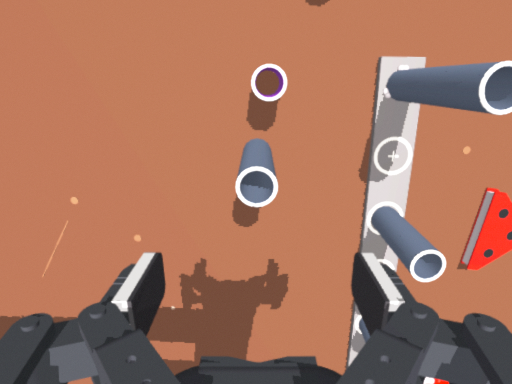

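```bash
python3 - <<'E'
from h import *
d=grab('wrist'); print('140',pt(d,257,187,.14))
E
python3 -m handwheel '{"offset":[[0,0,-0.2],[0,0,-0.6],[0,0,-1.2],[0,0,-1.8],[0,0,-2.4],[0,0,-2.9],[0,0,-3.3],[0,0,-3.6],[0,0,-3.78],[0,0,-3.78]],"roll":[0,0,0,0,0,0,0,0,0,0]}'
python3 - <<'E'
from h import *
d=grab('wrist','w15'); o=ctrl.get_obs(); print(o['t'],o['tool_pos'],o['contact_force'])
E
```

```text
140 [0.46435184 0.08058044 0.14      ]
t: 32.6
tool_pos: [0.4632, 0.08, 0.095]
tool_rot: [-3.137, -0.176, 0.004]
contact_force: [-0.6, -0.3, -0.0]
opening: 0.0847
32.65 [0.46395371 0.08005501 0.0961401 ] [ 0.19913308  1.09011591 -0.37058199]
```

View pics/w15.png

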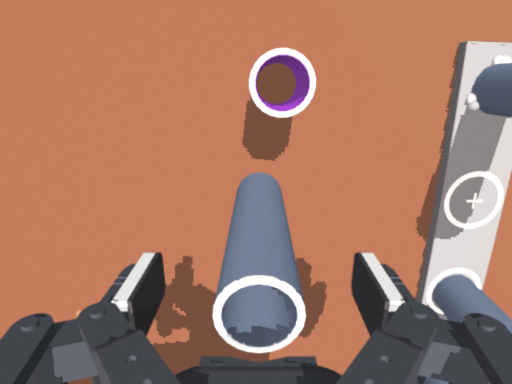

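```bash
python3 -m handwheel '{"offset":[[0,0,0],[0,0,0],[0,0,0],[0,0,0],[0,0,0],[0,0,0],[0,0,0],[0,0,0],[0,0,0],[0,0,0]],"roll":[0,0,0,0,0,0,0,0,0,0]}' 20 40
python3 -m handwheel '{"offset":[[0,0,0.2],[0,0,0.6],[0,0,1.2],[0,0,1.9],[0,0,2.6],[0,0,3.2],[0,0,3.6],[0,0,3.8],[0,0,3.8],[0,0,3.8]],"roll":[0,0,0,0,0,0,0,0,0,0]}'
```

```text
t: 33.65
tool_pos: [0.4644, 0.0801, 0.0972]
tool_rot: [3.137, 0.176, 0.001]
contact_force: [-1.4, -0.5, 6.2]
opening: 0.0321
t: 34.65
tool_pos: [0.4634, 0.08, 0.2469]
tool_rot: [-3.137, -0.176, 0.004]
contact_force: [-0.9, 0.5, -4.1]
opening: 0.0317
```

```bash
python3 -m handwheel '{"offset":[[0.3,0.03,0],[0.7,0.07,0],[1.2,0.12,0],[1.8,0.18,0],[2.4,0.24,0],[3,0.3,0],[3.5,0.35,0],[3.8,0.38,0],[3.98,0.39,0],[3.98,0.39,0]],"roll":[0,0,0,0,0,0,0,0,0,0]}'
python3 -m handwheel '{"offset":[[0,0,-0.2],[0,0,-0.6],[0,0,-1],[0,0,-1.5],[0,0,-2],[0,0,-2.4],[0,0,-2.7],[0,0,-2.8],[0,0,-2.8],[0,0,-2.8]],"roll":[0,0,0,0,0,0,0,0,0,0]}'
python3 - <<'E'
from h import *
d=grab('wrist','w16'); o=ctrl.get_obs(); print(o['t'],o['tool_pos'],o['contact_force'])
E
```

```text
t: 35.65
tool_pos: [0.6232, 0.0956, 0.2474]
tool_rot: [3.137, 0.176, -0.003]
contact_force: [0.8, 0.4, -3.4]
opening: 0.0319
t: 36.65
tool_pos: [0.624, 0.0957, 0.1375]
tool_rot: [3.137, 0.176, 0.003]
contact_force: [-0.2, 0.1, -3.9]
opening: 0.0319
36.7 [0.62418492 0.09570692 0.13791423] [ 0.2602831  -0.01970293 -3.32033583]
```

View pics/w16.png

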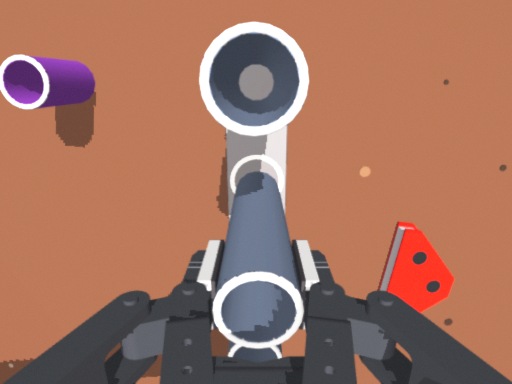

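```bash
python3 -m handwheel '{"offset":[[0,0,-0.1],[0,0,-0.25],[0,0,-0.4],[0,0,-0.5],[0,0,-0.6],[0,0,-0.66],[0,0,-0.7],[0,0,-0.73],[0,0,-0.75],[0,0,-0.77]],"roll":[0,0,0,0,0,0,0,0,0,0]}'
```

```text
t: 37.7
tool_pos: [0.6236, 0.0957, 0.1072]
tool_rot: [3.137, 0.176, 0.0]
contact_force: [-4.6, -0.0, 7.5]
opening: 0.0319
```

Contact at the expected height. Releasing, then rising and backing off towards −x for a last look.

```bash
python3 -m handwheel '{"offset":[[0,0,0],[0,0,0],[0,0,0],[0,0,0],[0,0,0],[0,0,0.1],[0,0,0.4],[0,0,0.9],[0,0,1.5],[0,0,2.1]],"roll":[0,0,0,0,0,0,0,0,0,0]}' 75
python3 -m handwheel '{"offset":[[0,0,0.5],[0,0,1],[0,0,1.5],[0,0,2],[0,0,2.5],[0,0,3],[0,0,3],[0,0,3],[0,0,3],[0,0,3]],"roll":[0,0,0,0,0,0,0,0,0,0]}'
python3 - <<'E'
from h import *
d=grab('wrist','w17'); o=ctrl.get_obs(); print(o['t'],o['tool_pos'],o['contact_force'])
E
python3 -m handwheel '{"offset":[[-0.4,-0.2,0],[-1.1,-0.6,0],[-2,-1.2,0],[-2.9,-2,0],[-3.7,-2.9,0],[-4.4,-3.9,0],[-5,-4.8,0],[-5.3,-5.5,0],[-5.5,-6,0],[-5.5,-6,0]],"roll":[0,0,0,0,0,0,0,0,0,0]}'
python3 - <<'E'
from h import *
grab('top','t17');grab('scene','s17')
a=cv2.imread('pics/t17.png');cv2.imwrite('pics/t17c.png',cv2.resize(a[150:230,155:345],None,fx=4.2,fy=4.2,interpolation=cv2.INTER_CUBIC))
b=cv2.imread('pics/s17.png');cv2.imwrite('pics/s17c.png',cv2.resize(b[115:250,180:400],None,fx=3.6,fy=3.6,interpolation=cv2.INTER_CUBIC))
E
```

```text
t: 38.7
tool_pos: [0.6234, 0.0957, 0.1916]
tool_rot: [3.137, 0.176, 0.001]
contact_force: [0.9, -0.6, -0.0]
opening: 0.075
t: 39.7
tool_pos: [0.6227, 0.0957, 0.3079]
tool_rot: [-3.137, -0.176, 0.004]
contact_force: [0.6, -0.6, 0.4]
opening: 0.0748
39.75 [0.62275584 0.09563345 0.30810334] [-0.28956872  0.3799976  -0.39387938]
t: 40.75
tool_pos: [0.4023, -0.146, 0.3091]
tool_rot: [3.137, 0.169, -0.001]
contact_force: [-0.1, 1.1, -0.1]
opening: 0.075
```

View pics/w17.png

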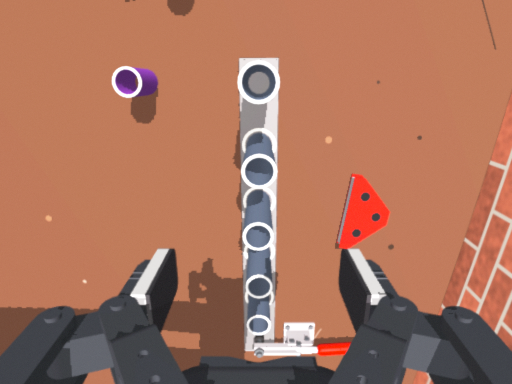

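View pics/t17c.png

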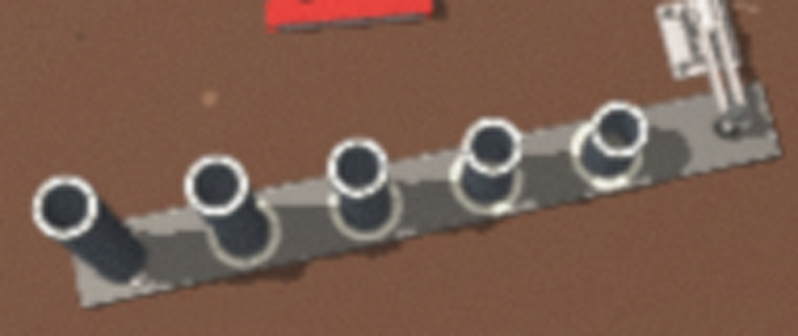

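View pics/s17c.png

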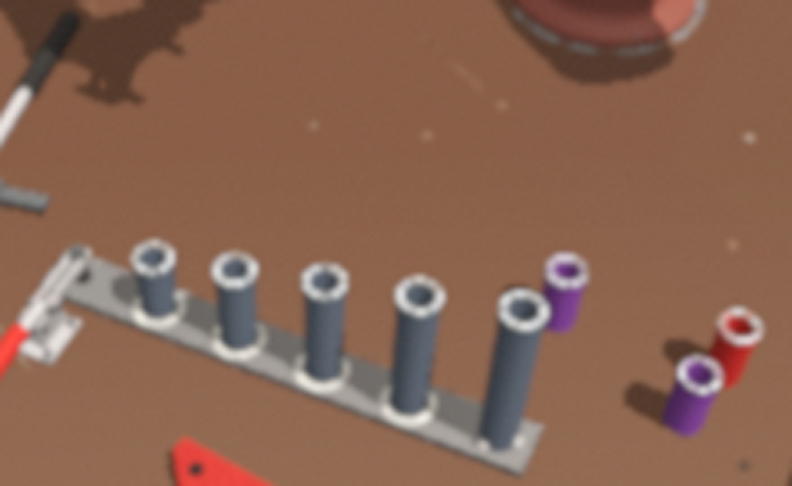

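View pics/t17.png

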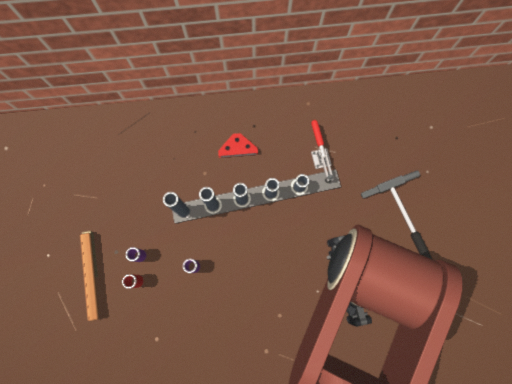

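```bash
python3 - <<'E'
from h import *
np.set_printoptions(precision=4,suppress=True)
d=grab('top');s=grab('scene')
c=lambda x,y,f,ox,oy:((x+.5)/f-.5+ox,(y+.5)/f-.5+oy)
for n,t,sc,z,r,rs in(('140',(217,185),(420,297),.15,(244,231),(407,401)),('115',(358,167),(325,281),.125,(366,205),(322,367)),('90',(493,145),(235,270),.1,(487,179),(238,337)),('65',(617,129),(154,258),.075,(606,153),(158,306))):
    a=pt(d,*c(*t,4.2,155,150),z)-pt(d,*c(*r,4.2,155,150),.01); b=pt(s,*c(*sc,3.6,180,115),z)-pt(s,*c(*rs,3.6,180,115),.01)
    print(n,'top mm',1e3*a[:2],'scene mm',1e3*b[:2])
o=ctrl.get_obs();print(o['t'],abs(o['dq']).max())
E
```

```text
140 top mm [-0.7337 -0.3598] scene mm [1.4952 2.6377]
115 top mm [-1.5785  0.6363] scene mm [0.3029 1.6207]
90 top mm [ 0.3602 -0.1549] scene mm [-0.0431  1.172 ]
65 top mm [-0.647   0.6015] scene mm [-0.8115  1.9641]
40.95 0.011101080975014976
```

All four are within about 3 mm of their rings, upright and free, and the bystanders haven't moved. Handing in.

```bash
python3 -c "
from station import ctrl
print(ctrl.finish_job())"
```

```text
the job is handed in; nothing more can be done
None
```

The four loose tubes now stand free on their chalk rings, stepping down from the tacked post: tube_140, tube_115, tube_90, then tube_65 next to the clamp. I placed them shortest first and handed the job in at about 41 s of the 115 s allowed; it reports no verdict.

- **Position:** in the last pictures each tube's top was within about 2 mm of its ring centre in the top view. In the scene view it was within about 3 mm, the largest being tube_140. The two views differ by up to about 3 mm, which is near the calibration limit and well inside the 10 mm allowed.
- **Upright and released:** all four look upright, and tops centred over the rings leave little room for tilt. At hand-in the gripper was open and about 0.27 m away from the nearest tube.
- **Bystanders:** by eye, the hammer, wire brush, magnetic holder and the purple and red look-alikes are where they were in the first pictures. I did not measure them.

No check failed.

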